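# Uncover and shut the red gas valve in the bench gas box

## Robot

A 6-joint arm with a two-finger parallel gripper is mounted at the origin on the work surface. World frame = base frame: x ahead of the robot, y to its left, z up, the work surface at z = 0. Lengths are in m, angles in rad, forces in N, time in s.
With the tool pointing down it reaches from about 0.275 to 0.775 m from the base axis. Payload 14.6 kg.
Tool frame: the origin (TCP) lies at the very end of the fingers, on their centre line; the grasp point (between the pads) lies arm.grip_depth behind it (arm.grip_depth is the distance from the TCP to the grasp point, in m); z points along the fingers, y is the direction in which the jaws open and shut (so a half turn about z gives the same grasp; the last joint's range is limited). The gripper opens to 85 mm and grips with 20 to 120 N. Pads are 22 mm wide; open, the fingers measure 114 mm over their backs; the gripper's body (76 mm by 85 mm) begins 54 mm behind the grasp point. The pads swing forward as they close: fully open they stand 13 mm farther back than shut.
Start: joints at [0.992, 0.263, -0.048, 1.259, 0, 1.415], TCP at [0.216, 0.479, 0.231] pointing down, gripper open.
Joint ranges: [-2.65, 2.65], [-0.89, 1.7], [-1.18, 1.37], [-2.13, 2.11], [-1.35, 1.29], [-3.14, 3.14]. Speed limits (rad/s): [1.89, 1.89, 2.57, 2.79, 3.14, 3.14].

## Interface

Orientations are given as a unit quaternion [w, x, y, z].
In Python, from cell import arm, imaging, job gives the robot as it stands. The module is installed in compiled form; this text tells all that it offers.
- The arm moves only by the shell command python3 -m pendant 'ROWS' [FORCE]. ROWS is JSON, a list of rows, each a list of 5 numbers: the shift along the tool's x, y, z in m, then the turn about the tool's z in rad, then the finger opening in m, from 0 to 0.0854. A call has 1 to 5 rows; each row is the pose to reach, as a shift and turn from the pose commanded when the call began, along the tool's axes at that moment; what a row does not reach only later rows make up. A row lasts 1/8 s, in which the tool goes at most 62.5 mm and 10.7 degrees, less where a joint would pass 70% of its speed; a pose out of reach is approached as far as the arm can. A call with a gripper value outside its range is refused whole. The fingers move at their own pace and stop on an object; FORCE is the grip in N (left out, the last holds). Time passes only in rows, so rows that repeat a pose let the fingers close. It gives the time, the measured TCP pose, the force and the opening at its end, in the units of the state.
- arm.get_state(): the state, without advancing time (a new reading comes with each control period).
- imaging.get_image(name): name is "side" or "top"; returns a dict with "color" (420x560x3 uint8, red, green, blue), "z_map" (420x560 float32, m along the optical axis (not along the pixel's ray), 0 where there is no reading), "fovy" (degrees; the focal length in pixels is half the picture's height over the tangent of half this angle, whatever the lens; pixels are square), "cx", "cy" (the principal point, pixels), "R" (3x3) and "t" (3): a world point X has camera coordinates R X + t. Camera axes: x right, y down, z forward; pixel columns grow to the right and rows downward; lengths in m; the calibration is good to about 2 mm. A picture is of the moment at which its call begins.
- job.close_job(): hands the job in, once; it reports no verdict.
The state is a dict: "time": time; "q": joint angles; "joint_velocities": joint speeds; "effort": joint torques, N m; "tool_pos": TCP position; "tcp_rot": TCP orientation; "force": force on the tool from outside, world axes, zero at the start; "torque": the same for the moment, N m; "width": finger opening in m.
Only numpy, scipy, OpenCV 4.12 (cv2) and the standard library are available. Lean on these libraries where they do the work, as an engineer would, in place of code of your own. Each camera call takes 0.05 s, during which the arm holds its last target. There are 200 camera calls.

## Task

The drying gas to the leaf samples has to be turned off: push the grey cover of the white gas box fully aside so that the half with the red valve is uncovered, then push the red handle round until it is fully shut. Nothing needs gripping: pick nothing up, leave the blue handle as it is, and do not disturb the tube rack, bottle, jar or dish standing around the box.

Things in the scene. Friction and masses are not known exactly. Their poses are not given: they have to be found in the camera images.
- gas_box: White open-topped box fixed to the bench, 160 (x) x 315 (y) x 85 mm tall, walls 5 mm. Origin on the bench under its centre; at yaw 0 +x points away from the robot, +y to its left. A middle wall makes two bays, each 150 x 150 mm inside, floor 5 mm above the bench, centred at y = +77.5 and -77.5 mm; one holds the red valve, the other the blue.
- cover (a joint): Slide of the grey cover along box y, m: 0 = centred over both bays, range -0.165 to 0.165, starts near 0. Captive, slides both ways past the box ends. Push it away from the red bay: red bay at +y needs about -0.155, at -y about +0.155, to bare it all. Friction 2.5 N, stays where left. Plate 154 x 315 x 6 mm, top 92 mm above the bench.
- cover_rib (a point): Middle of the top of the black rib on the cover, 116 mm above the bench. The rib is an upright bar 80 mm long (along box x), 14 mm thick (along box y), standing 24 mm above the cover's top, in the middle of the cover; axes parallel to the box's. Push its side.
- red_valve: Fixed red valve in the left or right bay, under the cover at first. Origin on the bay floor at the bay's centre, axes parallel to the box's. The handle's axis stands at x = +40 mm. Its pipe leaves through the far (+x) wall, where a red collar, 30 mm across, shows outside 92 to 110 mm from the origin, centred 23 mm above the bench.
- red_pivot (a point): Point on the turning axis of the red handle, 65 mm above the bench (height of the handle bar's top); axes parallel to the box's.
- red_handle (a joint): Turn of the red handle, rad: 0 open (points along box -x), 1.571 fully shut at a stop (points along box +y); clockwise seen from above. Bar 16 mm wide, 49 to 65 mm above the bench, reaching 65 mm from its vertical axis; nothing under it but a brass column of radius 16 mm on the axis. Needs about 4 N at 50 mm, stays where left. Starts open or nearly so (0 to 0.35).
- red_tip (a point): Top of the red handle near its free end, 60 mm from its turning axis, 65 mm above the bench.
- blue_tip (a point): Top of the blue handle near its free end, 60 mm from its turning axis, 65 mm above the bench. The blue valve is the same as the red one but blue, in the other bay; leave it as it is.
- tube_rack: Loose blue tube rack with small capped tubes, 220 (x) x 100 (y) x 61 mm tall with the tubes, left of the box. Origin at the centre of its underside. Bystander.
- reagent_bottle: Loose amber bottle, 64 mm across, 140 mm tall, right of the box. Origin at the centre of its underside. Bystander.
- sample_jar: Loose clear jar with white cap, 52 mm across, 60 mm tall, beyond the box. Origin at the centre of its underside. Bystander.
- dish: Loose round glass dish with lid, 94 mm across, 16 mm tall, beyond the box. Origin at the centre of its underside. Bystander.

How it is judged:
By the outcome, as a careful person would: the job done as asked, in the order asked, and still so for the second after the job is handed in, with the robot touching nothing.
It also fails if it takes over 48 s, if anything falls off the work surface, if the arm or the gripper's body presses on something with over 40 N, if the wrist force passes 120 N, or if a joint passes its speed limit or range.

## Working session

There is one attempt and no reset: what is moved stays moved. The work goes in short steps, Python scripts to look and compute and a shell command to move; the robot and the scene stay as the last step left them, time stands still between calls to the robot, and variables do not carry over. Pictures are saved under pics/ and viewed, about 8 in all and at most 12, crops included, and the job is handed in when it is done.

```bash
mkdir -p pics
cat > h.py <<'E'
import numpy as np, cv2
from cell import arm, imaging, job
def shot(n,f,crop=None,s=1):
    d=imaging.get_image(n); c=d["color"][:,:,::-1]
    np.savez(f"pics/{f}.npz",**d)
    if crop: a,b,e,g=crop; c=c[b:g,a:e]
    cv2.imwrite(f"pics/{f}.png",cv2.resize(c,None,fx=s,fy=s,interpolation=cv2.INTER_CUBIC)); return d
def ray(d,u,v,z=None):
    R,t=d["R"],d["t"]; f=210/np.tan(np.radians(float(d["fovy"]))/2)
    r=R.T@np.array([(u-d["cx"])/f,(v-d["cy"])/f,1]); o=-R.T@t
    if z is None: return o+r*d["z_map"][int(round(v)),int(round(u))]
    return o+r*(z-o[2])/r[2]
E
python3 - <<'E'
from h import *
for n in("top","side"):
    d=shot(n,n+"0",s=1.4); print(n,d["fovy"],d["cx"],d["cy"],-d["R"].T@d["t"])
s=arm.get_state(); print({k:np.round(v,3) for k,v in s.items()}, arm.grip_depth)
E
```

```text
top 49.01092854750918 280.77699991648234 200.87791547294145 [ 0.41943772 -0.00966398  1.54759722]
side 46.39108510542746 281.1927644907004 210.57506221653995 [ 0.53351882 -1.16071022  1.25901088]
{'time': np.float64(0.1), 'q': array([ 0.992,  0.263, -0.049,  1.259,  0.   ,  1.415]), 'joint_velocities': array([-0.   , -0.002,  0.001,  0.001, -0.003, -0.   ]), 'effort': array([ 3.0000e-03, -6.3858e+01,  3.8506e+01,  1.0000e-02, -0.0000e+00,
        0.0000e+00]), 'tool_pos': array([0.216, 0.478, 0.231]), 'tcp_rot': array([-0.   ,  0.21 ,  0.978, -0.   ]), 'force': array([ 0.231, -0.205,  0.224]), 'torque': array([ 0.018,  0.033, -0.009]), 'width': np.float64(0.085)} 0.0187
```

View pics/top0.png

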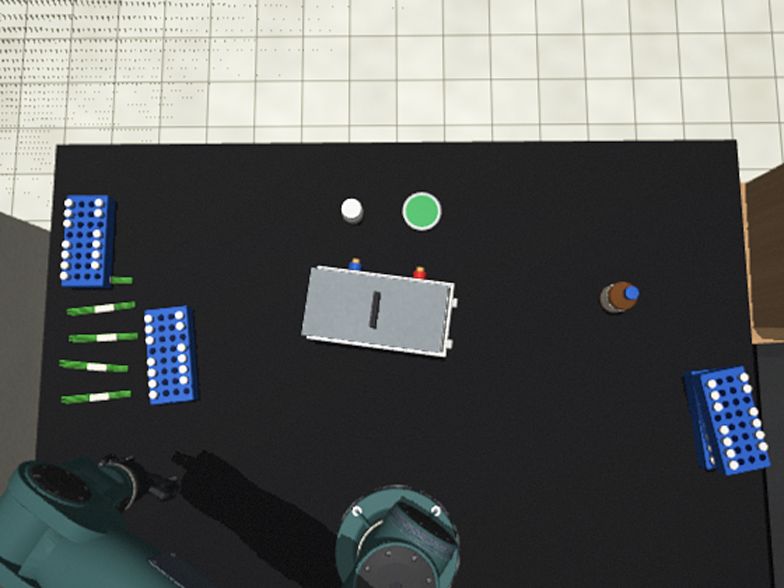

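View pics/side0.png

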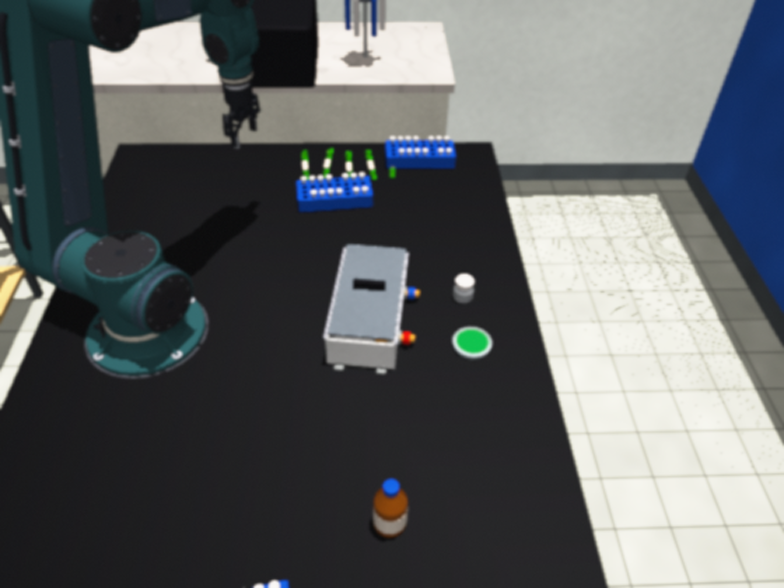

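Top view: the red collar is at (420,272), in the right (-y) bay, and the blue at (355,264). The cover rib is at about (375,310), so the cover has to go to +y (left). I'll enlarge to measure.

Run:
```python
from h import *
d=np.load("pics/top0.npz"); c=d["color"][175:265,205:335,::-1]
cv2.imwrite("pics/crop0.png",cv2.resize(c,None,fx=6,fy=6,interpolation=cv2.INTER_CUBIC))
```

```text
(no output)
```

View pics/crop0.png

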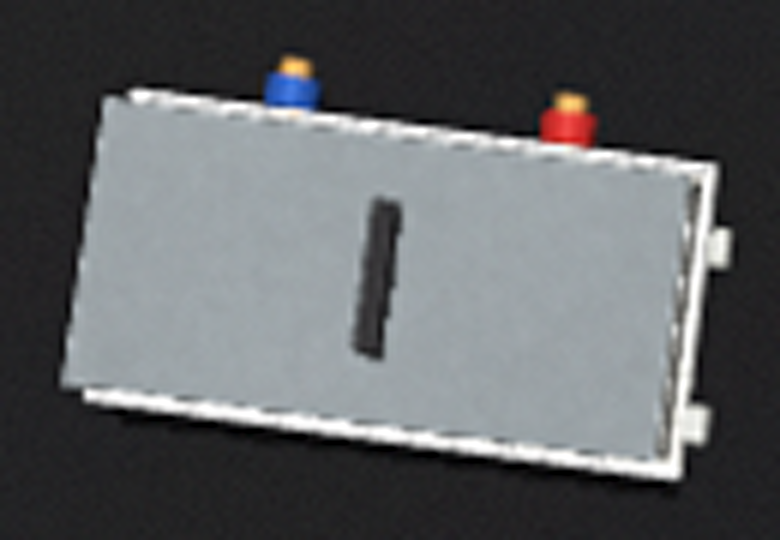

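Run:
```python
from h import *
d=np.load("pics/top0.npz")
P=lambda L,z:np.array([ray(d,205+(u+.5)/6-.5,175+(v+.5)/6-.5,z) for u,v in L])
b=P([(130,90),(85,398),(680,480),(718,163)],.085)
c=P([(105,98),(62,385),(660,460),(697,178)],.092)
r=P([(372,200),(402,203),(382,358),(352,352)],.116)
col=P([(569,127),(294,91)],.03)
for n,X in(("box",b),("cov",c),("rib",r),("col",col)): print(n,X.round(4).tolist(),X.mean(0).round(4))
L=lambda X:[np.linalg.norm(X[i]-X[i-1]).round(3) for i in range(4)]
print(L(b),L(c),L(r))
for X in(b,c):
  for i,j in((3,0),(2,1)): e=X[j]-X[i]; print("yaw",np.arctan2(-e[0],e[1]))
e=col[1]-col[0]; print("yaw",np.arctan2(-e[0],e[1]))
# neighbours: box-left rack
for u,v in((190/1.4,310/1.4),(198/1.4,400/1.4),(147/1.4,310/1.4)): print(ray(d,u,v,.05))
```

```text
box [[0.6483, 0.1774, 0.085], [0.4838, 0.1993, 0.085], [0.4396, -0.1142, 0.085], [0.6074, -0.1369, 0.085]] [0.5448 0.0314 0.085 ]
cov [[0.643, 0.1898, 0.092], [0.4904, 0.2105, 0.092], [0.4499, -0.1034, 0.092], [0.5985, -0.125, 0.092]] [0.5454 0.043  0.092 ]
rib [[0.5848, 0.0464, 0.116], [0.5831, 0.0308, 0.116], [0.5025, 0.0412, 0.116], [0.5056, 0.0568, 0.116]] [0.544  0.0438 0.116 ]
col [[0.6349, -0.0594, 0.03], [0.6559, 0.0932, 0.03]] [0.6454 0.0169 0.03  ]
[np.float64(0.317), np.float64(0.166), np.float64(0.317), np.float64(0.169)] [np.float64(0.318), np.float64(0.154), np.float64(0.317), np.float64(0.15)] [np.float64(0.08), np.float64(0.016), np.float64(0.081), np.float64(0.016)]
yaw -0.1295835702300621
yaw -0.1401338811557592
yaw -0.14034461220144315
yaw -0.12813958496081482
yaw -0.13646504628843992
[0.54995854 0.47686953 0.05      ]
[0.34295264 0.45076502 0.05      ]
[0.55040329 0.57759155 0.05      ]
```

```bash
cat >> h.py <<'E'
C=np.array([0.545,0.0314]); Y=-0.135
def go(bx,by,z):
    "tool-frame shift and turn to box-frame point; tool y along box y"
    from scipy.spatial.transform import Rotation as Ro
    s=arm.get_state(); w=s["tcp_rot"]; R=Ro.from_quat([w[1],w[2],w[3],w[0]]).as_matrix()
    B=np.array([[np.cos(Y),-np.sin(Y)],[np.sin(Y),np.cos(Y)]])
    p=np.r_[C+B@[bx,by],z]; a=np.arctan2(R[1,1],R[0,1])
    print("t",round(float(s["time"]),2),"box",(B.T@(s["tool_pos"][:2]-C)).round(4),"z",round(s["tool_pos"][2],4),"F",np.round(s["force"],1),
     "shift",(R.T@(p-s["tool_pos"])).round(4),"turn",round(a-(np.pi/2+Y),3))
E
python3 -c "
from h import *
go(0,-.06,.231)"
python3 -m pendant '[[-0.05,-0.032,0,-0.1,0],[-0.1,-0.064,0,-0.2,0],[-0.15,-0.096,0,-0.288,0],[-0.2,-0.128,0,-0.288,0],[-0.25,-0.16,0,-0.288,0]]' 40
python3 -c "
from h import *
go(0,-.06,.16)"
```

```text
t 0.1 box [-0.3864  0.3986] z 0.2309 F [ 0.2 -0.2  0.2] shift [-5.010e-01 -3.295e-01  1.000e-04] turn -0.289
time: 0.72
tool_pos: [0.3786, 0.2282, 0.2312]
tcp_rot: [0.0, 0.068, 0.998, 0.0]
force: [1.3, 0.7, -0.5]
width: 0.0002
t 0.72 box [-0.1913  0.1726] z 0.2312 F [ 1.3  0.7 -0.5] shift [-0.1915 -0.2324  0.0712] turn -0.001
```

```bash
python3 -m pendant '[[-0.038,-0.046,0,0,0],[-0.077,-0.093,0,0,0],[-0.115,-0.14,0.02,0,0],[-0.153,-0.186,0.04,0,0],[-0.191,-0.232,0.05,0,0]]'
python3 -m pendant '[[0,0,0,0,0],[0,0,0.02,0,0]]'
python3 -c "
from h import *
go(0,-.06,.100)"
```

```text
time: 1.35
tool_pos: [0.5361, -0.0277, 0.1802]
tcp_rot: [-0.001, 0.068, 0.998, 0.0]
force: [0.2, 1.1, 0.4]
width: 0.0002
time: 1.6
tool_pos: [0.5363, -0.0262, 0.1616]
tcp_rot: [0.001, 0.068, 0.998, 0.0]
force: [-0.5, 0.2, 0.3]
width: 0.0
t 1.6 box [-0.0009 -0.0582] z 0.1616 F [-0.5  0.2  0.3] shift [-0.0008 -0.0018  0.0616] turn -0.002
```

```bash
python3 -m pendant '[[0,0,0.03,0,0],[0,0,0.06,0,0],[0,0,0.06,0,0],[0,0.02,0.06,0,0],[0,0.04,0.06,0,0]]'
python3 -m pendant '[[0,0.02,0,0,0],[0,0.04,0,0,0],[0,0.06,0,0,0],[0,0.08,0,0,0],[0,0.1,0,0,0]]'
python3 -m pendant '[[0,0.02,0,0,0],[0,0.03,0,0,0],[0,0.03,0,0,0]]'
python3 - <<'E'
from h import *
go(0,.14,.102)
shot("top","top1",(185,160,345,270),5)
E
```

```text
time: 2.22
tool_pos: [0.5417, 0.0147, 0.1026]
tcp_rot: [0.001, 0.068, 0.998, 0.0]
force: [1.1, 0.5, -0.3]
width: -0.0001
time: 2.85
tool_pos: [0.5549, 0.1142, 0.1013]
tcp_rot: [-0.0, 0.068, 0.998, -0.0]
force: [1.4, -3.6, 1.4]
width: 0.0002
time: 3.22
tool_pos: [0.5586, 0.1435, 0.101]
tcp_rot: [-0.0, 0.067, 0.998, 0.0]
force: [-0.6, 0.3, 0.3]
width: 0.0001
t 3.23 box [-0.0016  0.1129] z 0.101 F [-0.6  0.3  0.3] shift [-0.0016  0.0271 -0.001 ] turn 0.0
```

View pics/top1.png

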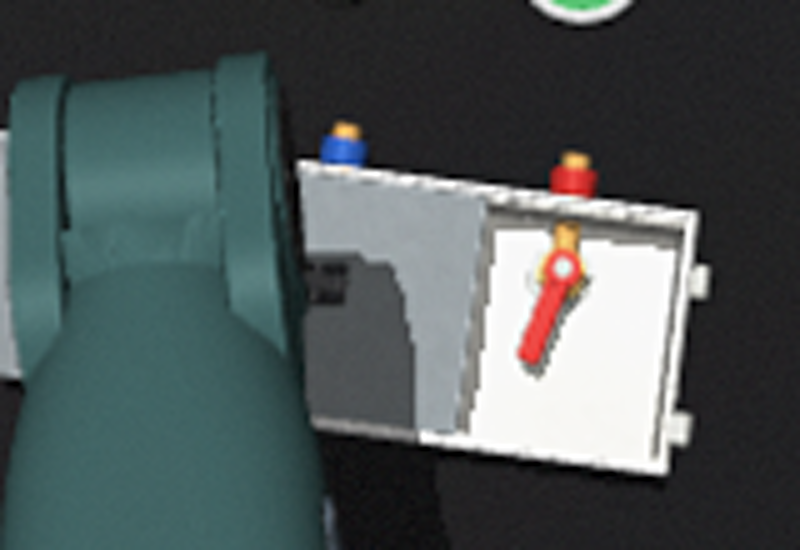

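The cover edge runs from (488,195) to (460,435). The red handle's pivot is at (563,267) and its tip at (530,355). I'll measure both.

```bash
cat >> h.py <<'E'
def bx(d,u,v,z,o,s):
    p=ray(d,o[0]+(u+.5)/s-.5,o[1]+(v+.5)/s-.5,z)[:2]-C
    B=np.array([[np.cos(Y),-np.sin(Y)],[np.sin(Y),np.cos(Y)]]); return (B.T@p).round(4)
E
python3 - <<'E'
from h import *
d=np.load("pics/top1.npz")
for n,u,v,z in(("cov",488,195,.092),("cov",460,435,.092),("piv",563,267,.065),("tip",528,360,.065),("TR",698,212,.085),("BR",667,473,.085)): print(n,bx(d,u,v,z,(185,160),5))
go(0,.1345,.1)
E
```

```text
cov [ 0.0761 -0.0238]
cov [-0.0773 -0.0262]
piv [ 0.0394 -0.0774]
tip [-0.0231 -0.0627]
TR [ 0.0836 -0.1583]
BR [-0.0836 -0.1586]
t 3.27 box [-0.0016  0.1123] z 0.101 F [ 0.6 -0.9  0.4] shift [-0.0016  0.0222  0.001 ] turn -0.0
```

```bash
python3 -m pendant '[[0,0.015,0,0,0],[0,0.025,0,0,0],[0,0.029,0,0,0],[0,0.029,0,0,0]]'
python3 -m pendant '[[0,-0.015,0,0,0],[0,-0.015,-0.03,0,0],[0,-0.03,-0.06,0,0],[0.005,-0.08,-0.06,0,0],[0.01,-0.13,-0.06,0,0]]'
python3 -m pendant '[[0,-0.04,0,0,0],[0,-0.08,0,0,0],[0,-0.115,0,0,0],[0,-0.115,0,0,0]]'
python3 - <<'E'
from h import *
go(-.012,-.105,.045)
shot("top","top2",(185,160,345,270),5); shot("side","side2",(210,150,330,270),5)
E
```

```text
time: 3.78
tool_pos: [0.5629, 0.1718, 0.1013]
tcp_rot: [0.0, 0.068, 0.998, 0.0]
force: [0.4, 0.5, -0.8]
width: -0.0001
time: 4.4
tool_pos: [0.5348, 0.0419, 0.1617]
tcp_rot: [0.001, 0.068, 0.998, -0.0]
force: [1.1, -0.5, -0.1]
width: 0.0001
time: 4.9
tool_pos: [0.519, -0.0727, 0.1614]
tcp_rot: [0.0, 0.07, 0.998, -0.0]
force: [0.2, 0.6, 0.5]
width: -0.0001
t 4.9 box [-0.0117 -0.1066] z 0.1614 F [0.2 0.6 0.5] shift [0.0003 0.0017 0.1164] turn -0.004
```

View pics/top2.png

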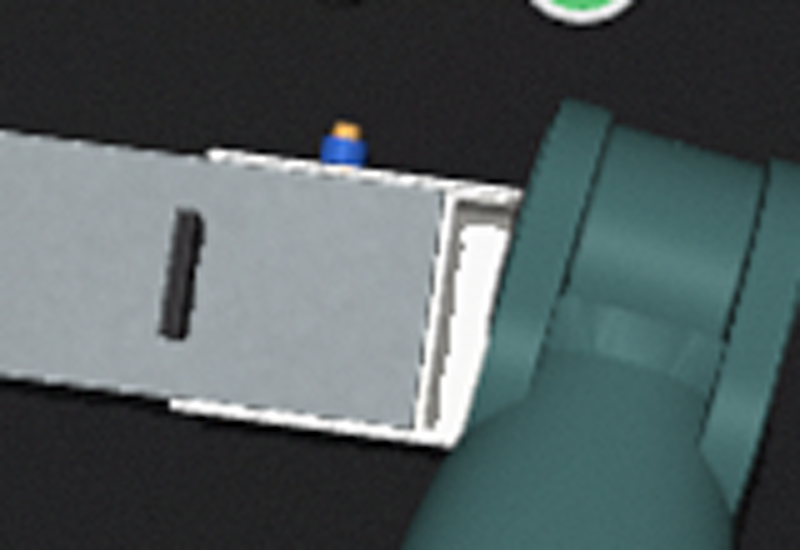

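The cover edge, (445,192) to (415,428), is just past the middle wall, so the red bay is bare. Next I descend beside the handle and push it round.

```bash
python3 -m pendant '[[0,0.0015,0.03,0,0],[0,0.0015,0.06,0,0],[0,0.0015,0.09,0,0],[0,0.0015,0.116,0,0],[0,0.0015,0.116,0,0]]'
python3 -m pendant '[[-0.003,0.015,0,0,0],[-0.002,0.024,0,0,0],[-0.001,0.032,0,0,0],[-0.004,0.042,0,0,0],[-0.007,0.052,0,0,0]]'
python3 -c "
from h import *
go(.0067,-.04,.045);go(.021,-.0325,.045)"
```

```text
time: 5.62
tool_pos: [0.5188, -0.0675, 0.0441]
tcp_rot: [-0.001, 0.067, 0.998, 0.0]
force: [0.3, 0.5, 0.0]
width: -0.0001
time: 6.25
tool_pos: [0.5343, -0.0174, 0.0462]
tcp_rot: [0.001, 0.068, 0.998, -0.001]
force: [-1.9, -3.4, -0.1]
width: -0.0001
t 6.25 box [-0.004  -0.0498] z 0.0462 F [-1.9 -3.4 -0.1] shift [-0.0107  0.0098  0.0012] turn -0.0
t 6.25 box [-0.004  -0.0498] z 0.0462 F [-1.9 -3.4 -0.1] shift [-0.025   0.0173  0.0013] turn -0.0
```

```bash
python3 -m pendant '[[-0.006,0.006,0,0,0],[-0.011,0.011,0,0,0],[-0.018,0.015,0,0,0],[-0.025,0.018,0,0,0],[-0.025,0.018,0,0,0]]'
python3 -m pendant '[[-0.003,0,0,0,0],[-0.003,0,0,0,0]]'
python3 -c "
from h import *
go(.021,-.0325,.045)"
```

```text
time: 6.88
tool_pos: [0.5604, -0.0029, 0.0455]
tcp_rot: [-0.001, 0.068, 0.998, -0.0]
force: [-5.1, -1.9, -0.9]
width: -0.0
time: 7.12
tool_pos: [0.5608, -0.0029, 0.0453]
tcp_rot: [-0.003, 0.068, 0.998, 0.0]
force: [-19.8, -0.0, 10.3]
width: 0.0
t 7.12 box [ 0.0202 -0.0319] z 0.0453 F [-19.8  -0.   10.3] shift [-0.0008 -0.0006  0.0003] turn -0.0
```

Firm stop reached at 20 N. I'll back off, lift and check.

```bash
python3 -m pendant '[[0.01,-0.003,0,0,0],[0.025,-0.01,0,0,0],[0.025,-0.01,-0.04,0,0],[0.025,-0.01,-0.08,0,0],[0.025,-0.01,-0.12,0,0]]'
python3 -m pendant '[[0.04,-0.04,-0.02,0,0],[0.08,-0.08,-0.03,0,0],[0.12,-0.12,-0.03,0,0],[0.14,-0.16,-0.03,0,0],[0.14,-0.2,-0.03,0,0]]'
python3 -m pendant '[[0,0,0,0,0],[0,0,0,0,0]]'
python3 - <<'E'
from h import *
go(0,0,.1); shot("top","top3",(175,150,335,260),5)
shot("side","side3",s=1.4)
E
```

```text
time: 7.75
tool_pos: [0.5381, -0.01, 0.1673]
tcp_rot: [0.001, 0.068, 0.998, 0.0]
force: [1.1, 0.0, -0.1]
width: 0.0
time: 8.38
tool_pos: [0.3711, -0.1903, 0.1963]
tcp_rot: [0.001, 0.068, 0.998, -0.0]
force: [2.0, -0.3, 0.9]
width: -0.0
time: 8.62
tool_pos: [0.3724, -0.1892, 0.1956]
tcp_rot: [0.0, 0.068, 0.998, -0.0]
force: [0.3, 0.2, -0.2]
width: -0.0
t 8.62 box [-0.1414 -0.2419] z 0.1956 F [ 0.3  0.2 -0.2] shift [-0.1411  0.242   0.0958] turn -0.001
```

View pics/top3.png

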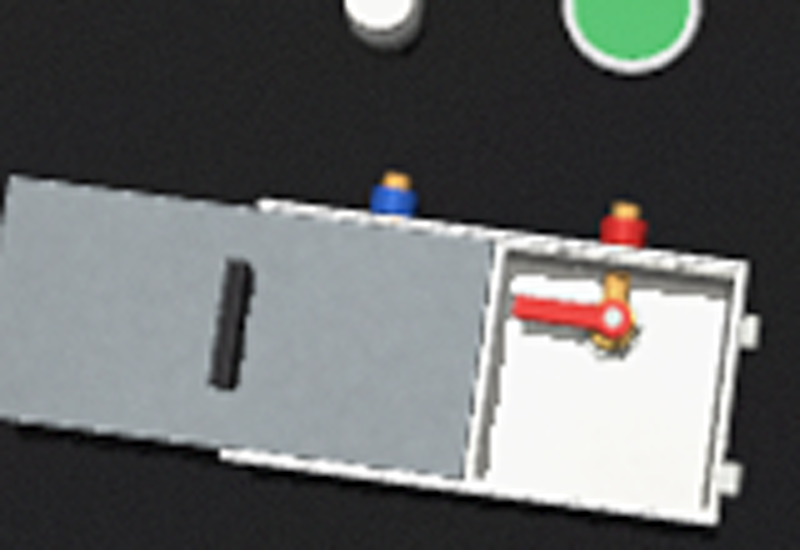

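View pics/side3.png

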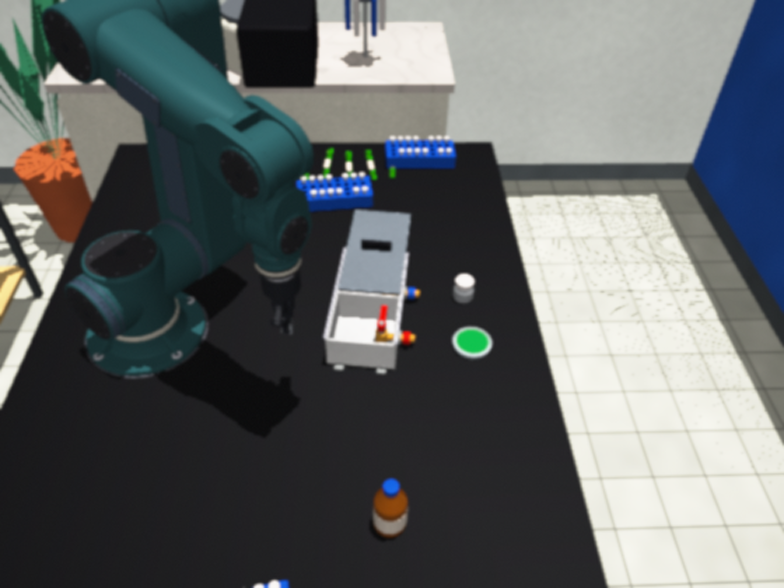

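The handle runs from its pivot at (614,317) to its tip at (513,306), parallel to the box's long side. The cover edge, (495,240) to (465,478), sits on the middle wall. I'll check the numbers, then hand in.

Run:
```python
from h import *
d=np.load("pics/top3.npz"); o=(175,150)
e=[bx(d,495,240,.092,o,5),bx(d,465,478,.092,o,5)]; p=bx(d,614,317,.065,o,5); t=bx(d,513,306,.065,o,5)
q=np.mean([x[1] for x in e])+.1575; a=np.arctan2(t[1]-p[1],-(t[0]-p[0])); print(q,a,p,t)
if q>.154 and a>1.5: job.close_job(); print("closed")
```

```text
0.1606 1.549490570978337 [ 0.0395 -0.078 ] [ 0.0381 -0.0123]
the job is handed in; nothing more can be done
closed
```

The job is done and handed in at about 9 s of the 48 s allowed. The grey cover is pushed aside and the red handle is shut.

- **Cover:** I pushed its rib toward +y, because the red valve was in the right-hand (-y) bay. It now sits at about +0.161 m (about 0.155 m was needed), so the red bay is fully uncovered.
- **Red handle:** I pushed it round from about 0.23 rad until it met the stop, where the wrist force rose to about 20 N. The last picture puts it at 1.55 rad against 1.571 for fully shut, which is within reading error.
- **Everything else:** The last pictures show the rack, bottle, jar and dish undisturbed, judged by eye only. The blue handle is under the cover, so I could not see it, but the tool never entered that bay. The arm was clear of everything at hand-in.

No check failed or disagreed.

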